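# Close up the adjustable jar rack

## Task

The jar rack's sliding fence stands too far from the tin. Squeeze the fence's release lever against its fixed grip plate, keep it squeezed while you slide the fence towards the tin to the last notch at which the fence still stands clear of the tin, and let go so that the tooth drops into that notch. Leave the tin standing where it is.

Things in the scene. Friction and masses are not known exactly. Their poses are not given: they have to be found in the camera images.
- fence_grip (a point): Point on the fence midway between its 2 upright grip plates (lever at rest), 107 mm above the work surface, the height to squeeze; plates end 25 mm higher. -y: slides this way to the tin. +x: from the steel lever (near the robot) to the grey fixed plate. Plates 8 thick, 28 and 40 wide along y, 40 over outer faces. Fence board: face to the tin 25 mm towards -y, top 67 mm above the work surface.
- fence (a joint): Slide of the fence on the rail of its wooden tray (195 x 340 x 12 mm, fixed), in m: 0 at the start notch, growing towards the tin. Five notches in the steel strip on the robot's side: 0, 0.04, 0.08, 0.12, 0.16; the tooth has 5 mm of play either way in each. Friction about 3 N.
- release (a joint): Steel release lever, rad: 0 at rest, tooth down in a notch; 0.30 squeezed to its stop. Pivots 59 mm below fence_grip; at that height it moves 17 mm along +x, then the plates measure 23 mm over their outer faces, centred 8 mm towards +x of fence_grip. Tooth clear from 0.21 on. Sprung: 5 to 9 N hold it squeezed. Let go between notches, it stays up at about 0.21.
- tomato_tin: Food tin, upright and loose in the tray between the fence and a 106 mm tall green-capped spice jar: 75 mm in diameter, 58 mm high. Origin: centre of its underside, on the tray 12 mm above the work surface.
There are look-alikes about, which are no part of the job. Leave any black look-alike of the tomato_tin alone.

How it is judged:
By the outcome, as a careful person would: the job done as asked, in the order asked, and still so for the second after the job is handed in, with the robot touching nothing.
It also fails if it takes over 32 s, if anything falls off the work surface, if the arm or the gripper's body presses on something with over 40 N, if the wrist force passes 120 N, or if a joint passes its speed limit or range.

## Robot

A 7-joint arm with a two-finger parallel gripper is mounted at the origin on a cart in front of the work surface, level with it; the furniture and walls round the work are solid. World frame = base frame: x ahead of the robot, y to its left, z up, the work surface at z = 0. Lengths are in m, angles in rad, forces in N, time in s.
With the tool pointing down it reaches from about 0.4 to 0.85 m from the base axis. Payload 10.4 kg.
Tool frame: the origin (TCP) lies between the finger pads; the fingertips stand 14 mm ahead of it and the grasp point (between the pads) lies 5 mm behind it; z points along the fingers, y is the line along which they close (so a half turn about z gives the same grasp; the last joint's range is limited). The gripper opens to 87 mm and grips with 3 to 60 N. Pads are 19 mm wide; open, the fingers measure 117 mm over their backs; the gripper's body (75 mm by 190 mm) begins 51 mm behind the grasp point.
Start: joints at [1.217, 0.332, -0.065, 1.46, 0.022, 1.35, -0.088], TCP at [0.203, -0.591, 0.237] pointing down, gripper open.
Joint ranges: [-2.6, 2.6], [-0.5, 2.12], [-1.47, 1.34], [0.16, 2.42], [-1.27, 4.41], [0.06, 2.06], [-2.6, 2.6]. Speed limits (rad/s): [2.22, 2.22, 2.79, 2.79, 3.14, 3.14, 3.14].

## Interface

Orientations are given as a unit quaternion [x, y, z, w].
In Python, from bench import * gives the robot as it stands.
- The arm moves only by the tool drive_tool, never from a script. Its argument "deltas" is a list of rows, each a list of 7 numbers: the turn, a rotation vector about the tool's x, y, z in degrees, then the shift along the tool's x, y, z in m, then the closure, from -1 (fully open) to 1 (shut). A call has 1 to 12 rows; each row is the pose to reach, as a shift and turn from the pose commanded when the call began, along the tool's axes at that moment; what a row does not reach only later rows make up. A row lasts 1/10 s, in which the tool goes at most 50 mm and 8.59 degrees, less where a joint would pass 70% of its speed; a pose out of reach is approached as far as the arm can. A call with a gripper value outside its range is refused whole. The fingers move at their own pace and stop on an object; "squeeze" is the grip in N (left out, the last holds). Time passes only in rows, so rows that repeat a pose let the fingers close. It gives the time, the measured TCP pose, the force and the opening at its end, in the units of the state.
- read_state(): the state, without advancing time (a new reading comes with each control period).
- camera(name): name is "scene" or "top" or "wrist"; returns (picture, depth): 420x560x3 uint8, red, green, blue; 420x560 float32, m along the optical axis (not along the pixel's ray), 0 where there is no reading.
- camera_params(name): a dict with "K" (3x3 intrinsics, pixels), "R" (3x3) and "t" (3): a world point X has camera coordinates R X + t; the wrist camera has in their place "mount" (4x4, takes a point from camera to tool coordinates, whose origin is the TCP and whose axes are the flange's). Camera axes: x right, y down, z forward; pixel columns grow to the right and rows downward; lengths in m; the calibration is good to about 2 mm. A picture is of the moment at which its call begins: read the wrist's pose just before it. camera_params takes no time and is no camera call.
- close_job(): hands the job in, once; it reports no verdict.
Trained networks look in the newest picture that a camera, given by its name, has taken for a name from the list of things; names that differ only in an ending like _2 or _b are one class to them, and where a whole thing is asked for, a point or a joint stands for the part that bears it (a point fixed in the world has none). Each returns a list of dicts, best first, with "score" (0 to 1); they miss things now and then, are a little off and sometimes report something else, mostly with a low value. They report only what shows in the picture. A call takes as long as a camera call. They do not tell look-alikes from the thing itself.
- outline_of(label, camera): "pixels" (420x560 bool, what is visible of it) and "location" ([column, row] as shares, 0 to 1, of the picture: columns of its width, rows of its height, amid what is visible of it).
- tip_of(label, camera): "location" ([column, row] as shares, 0 to 1, of the picture: columns of its width, rows of its height: a listed point, or the origin of a listed thing).
The state is a dict: "time": time; "joint_positions": joint angles; "joint_vel": joint speeds; "joint_torque": joint torques, N m; "ee_pos": TCP position; "eef_rot": TCP orientation; "ft_force": force on the tool from outside, world axes, zero at the start; "torque": the same for the moment, N m; "width": finger opening in m.
Only numpy, scipy, OpenCV 4.12 (cv2) and the standard library are available. Lean on these libraries where they do the work, as an engineer would, in place of code of your own. Each camera call takes 0.05 s, during which the arm holds its last target. There are 200 camera calls.

## Working session

There is one attempt and no reset: what is moved stays moved. The work goes in short steps, Python scripts to look and compute and a tool call to move; the robot and the scene stay as the last step left them, time stands still between calls to the robot, and variables do not carry over. Pictures are saved under pics/ and viewed, on a budget of 10 in all, crops included, one or two more only if the job needs it, and the job is handed in when it is done.

Besides the shell and the picture viewer there is one more tool, called after "Call:" as name(argument=value, ...), one argument or row to a line, values as JSON. drive_tool: Moves the arm, as the interface text tells. Its arguments: {"type":"object","properties":{"deltas":{"type":"array"},"squeeze":{"type":"number"}},"required":["deltas"]}

```bash
mkdir -p pics; cat > h.py <<'E'
from bench import *
import numpy as np, cv2
def world(name,u,v,d,P=None):
    P=P or camera_params(name); K=np.array(P["K"])
    c=np.stack([(u-K[0,2])/K[0,0]*d,(v-K[1,2])/K[1,1]*d,d],-1)
    return (c-np.array(P["t"]))@np.array(P["R"])
def cloud(name,depth):
    v,u=np.mgrid[0:420,0:560]; return world(name,u.astype(float),v.astype(float),depth)
E
python3 - <<'E'
from h import *
s=read_state();print({k:np.round(v,3) for k,v in s.items()})
for n in("scene","top"):
    p,d=camera(n);cv2.imwrite(f"pics/{n}.png",p[:,:,::-1]);np.save(n+".npy",d);W=cloud(n,d)
    for l in("fence_grip","tomato_tin"):
        for o in tip_of(l,n):
            c=np.array(o["location"])*[560,420];print(n,l,"tip",o["score"],c.round(1))
        for o in outline_of(l,n):
            m=o["pixels"]&(d>0);print(n,l,"out",round(o["score"],2),np.array(o["location"])*[560,420],m.sum(),np.percentile(W[m],[2,50,98],axis=0).round(3).tolist())
E
```

```text
{'time': np.float64(0.0), 'joint_positions': array([ 1.217,  0.333, -0.065,  1.461,  0.022,  1.35 , -0.088]), 'joint_vel': array([-0.   ,  0.001,  0.002, -0.001,  0.   ,  0.001, -0.001]), 'joint_torque': array([ 1.0000e-03, -6.2326e+01,  2.5000e-02, -3.8989e+01, -6.1000e-02,
        4.0000e-02,  0.0000e+00]), 'ee_pos': array([ 0.203, -0.591,  0.236]), 'eef_rot': array([ 0.986,  0.165, -0.   , -0.001]), 'ft_force': array([ 0.842, -0.926,  0.601]), 'torque': array([-0.031, -0.032, -0.019]), 'width': np.float64(0.087)}
scene fence_grip out 0.79 [267.624 235.494] 2440 [[0.431, 0.013, 0.017], [0.492, 0.032, 0.053], [0.597, 0.058, 0.13]]
scene fence_grip out 0.21 [275.184 190.218] 969 [[0.528, -0.159, 0.016], [0.557, -0.11, 0.065], [0.598, -0.086, 0.07]]
scene tomato_tin tip 0.96 [158.1 265.5]
scene tomato_tin tip 0.77 [274.6 209.4]
scene tomato_tin tip 0.71 [373.7 245.4]
scene tomato_tin tip 0.39 [278.8 216.8]
scene tomato_tin out 0.94 [374.304 232.386] 1708 [[0.31, -0.134, 0.001], [0.341, -0.077, 0.047], [0.379, -0.062, 0.057]]
scene tomato_tin out 0.91 [156.912 253.386] 1931 [[0.633, 0.
[... 210 characters left out ...]
592 234.486] 574 [[0.424, 0.027, 0.036], [0.46, 0.041, 0.079], [0.467, 0.052, 0.131]]
top fence_grip tip 0.87 [268.2 217.5]
top fence_grip out 0.7 [269.416 216.006] 647 [[0.429, 0.01, 0.026], [0.489, 0.031, 0.066], [0.591, 0.055, 0.134]]
top tomato_tin tip 0.83 [325.9 283.1]
top tomato_tin tip 0.82 [231.4 145.1]
top tomato_tin tip 0.8 [337.  185.8]
top tomato_tin out 0.96 [339.976 183.918] 930 [[0.529, -0.157, 0.021], [0.56, -0.122, 0.067], [0.597, -0.09, 0.071]]
top tomato_tin out 0.78 [230.216 142.212] 974 [[0.633, 0.094, 0.004], [0.663, 0.127, 0.055], [0.703, 0.161, 0.059]]
top tomato_tin out 0.77 [327.32  278.796] 917 [[0.313, -0.134, 0.025], [0.346, -0.1, 0.055], [0.379, -0.065, 0.059]]
```

View pics/scene.png

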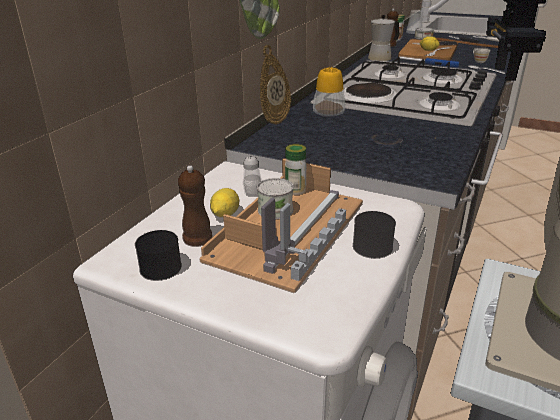

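View pics/top.png

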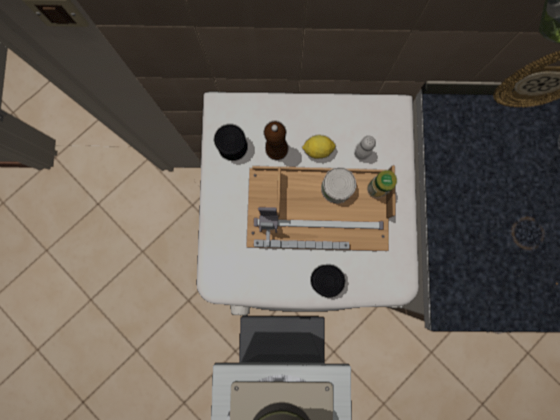

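The tin candidates are the grey tin in the tray (scene 275,205; top 338,185), a black tin (scene 158,255; top 231,142) and a black tin (scene 374,235; top 327,281). I choose the grey one, which stands between the fence and the green-capped jar. Next come measurements and a close crop.

```bash
python3 - <<'E'
from h import *
im=cv2.imread("pics/top.png");d=np.load("top.npy");W=cloud("top",d)
cv2.imwrite("pics/crop.png",cv2.resize(im[155:260,235:405],None,fx=4.6,fy=4.6,interpolation=cv2.INTER_CUBIC))
def box(m,n):
    P=W[m][:,:2].astype(np.float32); r=cv2.minAreaRect(P*1000); print(n,m.sum(),[np.round(x,1) for x in r],W[m][:,2].mean().round(4))
X,Y,Z=W[...,0],W[...,1],W[...,2]
reg=(X>.38)&(X<.64)&(Y>-.25)&(Y<.12)
box(reg&(abs(Z-.012)<.004)&(d>0),"tray")
hi=reg&(Z>.115)&(Y<.09)&(X<.56);n,l=cv2.connectedComponents(hi.astype(np.uint8))
for i in range(1,n): box(l==i,"plate")
box(reg&(abs(Z-.067)<.006)&(Y>-.05)&(X>.5),"board")
t=reg&(Z>.06)&(Z<.08)&(Y<-.06)&(Y>-.17);P=(W[t][:,:2]*1000).astype(np.float32);print("tin",cv2.minEnclosingCircle(P),W[t][:,2].mean())
ds=np.load("scene.npy");V=cloud("scene",ds);X,Y,Z=V[...,0],V[...,1],V[...,2]
t=(Z>.063)&(Z<.075)&(Y<-.06)&(Y>-.19)&(X>.5)&(X<.62);P=(V[t][:,:2]*1000).astype(np.float32);print("tin scene",cv2.minEnclosingCircle(P),P.min(0),P.max(0))
for zz in(.115,.125):
  hi=(Z>zz)&(Z<.15)&(abs(Y-.03)<.06)&(X<.53)&(X>.38);n,l=cv2.connectedComponents(hi.astype(np.uint8))
  for i in range(1,n):print("scene plate",(l==i).sum(),V[l==i].min(0).round(4),V[l==i].max(0).round(4))
b=(abs(Z-.04)<.02)&(Y>-.05)&(Y<.08)&(X>.53)&(X<.6);print("board scene",np.percentile(V[b],[2,50,98],axis=0).round(4))
E
```

```text
tray 7531 [array([527.4, -65.8]), array([368.3, 224. ]), np.float64(90.0)] 0.012
plate 135 [array([ 550.4, -220.6]), array([18.3, 41.5]), np.float64(1.1)] 0.1174
plate 88 [array([493.7,  35.7]), array([ 7.2, 38.1]), np.float64(0.1)] 0.1294
plate 61 [array([461.9,  36.1]), array([ 7.5, 27.2]), np.float64(0.5)] 0.1294
board 121 [array([551.4,  13.2]), array([  5.8, 102.2]), np.float64(89.0)] 0.0669
tin ((564.38134765625, -125.31480407714844), 37.811180114746094) 0.06706048921337811
tin scene ((566.1224975585938, -123.8403091430664), 39.591819763183594) [ 527.8943  -162.52661] [602.51654 -85.08143]
scene plate 155 [0.4905 0.0187 0.1152] [0.4999 0.0578 0.1321]
scene plate 113 [0.4586 0.0247 0.1152] [0.4674 0.053  0.1322]
scene plate 84 [0.4905 0.0187 0.125 ] [0.4999 0.0578 0.1321]
scene plate 62 [0.459  0.0247 0.125 ] [0.4674 0.0513 0.1322]
board scene [[0.5311 0.0134 0.0208]
 [0.5641 0.016  0.04  ]
 [0.5985 0.0187 0.059 ]]
```

View pics/crop.png

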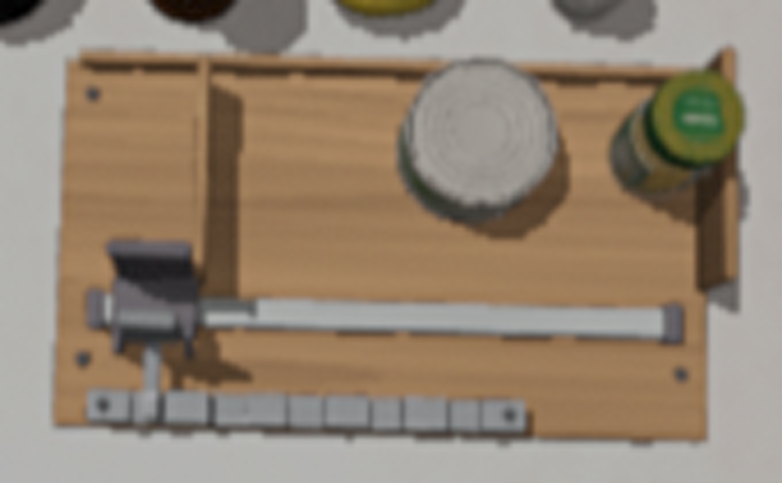

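The close crop shows a plain grey-lidded tin (crop 480,140), not black, between the fence and the green-capped jar. The fence stands at the left with its tooth in the first notch. The gap is about 0.012 − (−0.087) ≈ 0.099 m, so I want the 0.08 notch. I'll check the rail yaw and work out the approach.

```bash
cat >> h.py <<'E'
from scipy.spatial.transform import Rotation as Ro
def plan(target,yawx=90):
    s=read_state();R=Ro.from_quat(s["eef_rot"]);p=np.array(s["ee_pos"])
    a=np.radians(yawx);Rt=np.array([[np.cos(a),np.sin(a),0],[np.sin(a),-np.cos(a),0],[0,0,-1]])
    print("t",round(s["time"],2),"p",p.round(4),"f",np.round(s["ft_force"],1),"w",round(s["width"],4),"j",np.round(s["joint_positions"],2))
    print("turn",(R.inv()*Ro.from_matrix(Rt)).as_rotvec(degrees=True).round(2),"shift",(R.inv().apply(np.array(target)-p)).round(4))
E
python3 - <<'E'
from h import *
P=camera_params("top");d=np.load("top.npy");W=cloud("top",d)
X,Y,Z=W[...,0],W[...,1],W[...,2]
# tray near edge and rail edges: x as function of y
for n,lo,hi,xr in(("tray",.009,.016,(.40,.5)),("rail",.022,.045,(.455,.505)),("strip",.016,.045,(.415,.445))):
    ys=[];a=[];b=[]
    for y in np.arange(-.21,.0,.004):
        m=(abs(Y-y)<.003)&(Z>lo)&(Z<hi)&(X>xr[0])&(X<xr[1])
        if m.sum()>1: ys.append(y);a.append(X[m].min());b.append(X[m].max())
    if len(ys)>4:
        for e in(a,b): k=np.polyfit(ys,e,1);print(n,len(ys),"yaw deg",np.degrees(np.arctan(k[0])).round(2),"x at y=.03",np.polyval(k,.03).round(4),Z[(Z>lo)&(Z<hi)&(X>xr[0])&(X<xr[1])].mean().round(3))
plan([.4865,.037,.237])
E
```

```text
tray 53 yaw deg 0.79 x at y=.03 0.4194 0.012
tray 53 yaw deg 0.26 x at y=.03 0.4997 0.012
rail 53 yaw deg 0.77 x at y=.03 0.4721 0.026
rail 53 yaw deg 0.82 x at y=.03 0.4843 0.026
strip 38 yaw deg 0.86 x at y=.03 0.4209 0.024
strip 38 yaw deg 1.25 x at y=.03 0.4362 0.024
t 0.5 p [ 0.203  -0.5911  0.2365] f [ 0.4 -0.3  0.6] w 0.0865 j [ 1.22  0.33 -0.06  1.46  0.02  1.35 -0.09]
turn [  0.     0.   -71.05] shift [ 4.721e-01 -5.020e-01 -5.000e-04]
```

Call:
drive_tool(
  deltas=[
    [0,0,-3,0.02,-0.021,0,-1],
    [0,0,-8,0.05,-0.053,0,-1],
    [0,0,-14,0.083,-0.088,0,-1],
    [0,0,-20,0.117,-0.124,0,-1],
    [0,0,-26,0.151,-0.16,0,-1],
    [0,0,-32,0.185,-0.196,0,-1],
    [0,0,-38,0.219,-0.232,0,-1],
    [0,0,-44,0.253,-0.268,0,-1],
    [0,0,-50,0.287,-0.304,0,-1],
    [0,0,-55,0.321,-0.34,0,-1],
    [0,0,-59,0.35,-0.372,0,-1],
    [0,0,-62,0.375,-0.398,0,-1],
  ],
)

```text
time: 1.7
ee_pos: [0.429, -0.0904, 0.237]
eef_rot: [0.759, 0.651, 0.0, 0.001]
ft_force: [0.8, -1.0, 0.3]
width: 0.0872
```

```bash
python3 -c "
from h import *
plan([.4865,.037,.237],89.2)"
```

```text
t 1.7 p [ 0.429  -0.0904  0.237 ] f [ 0.8 -1.   0.3] w 0.0872 j [ 0.74 -0.06 -0.61  1.89 -0.04  1.3  -0.01]
turn [ 0.06  0.04 -7.99] shift [ 1.347e-01  3.730e-02 -1.000e-04]
```

Call:
drive_tool(
  deltas=[
    [0,0,-4,0.04,0.011,0,-1],
    [0,0,-7,0.085,0.024,0,-1],
    [0,0,-8,0.12,0.033,0,-1],
    [0,0,-8,0.1345,0.0373,0,-1],
    [0,0,-8,0.1345,0.0373,0,-1],
    [0,0,-8,0.1345,0.0373,0,-1],
  ],
)

```text
time: 2.3
ee_pos: [0.4862, 0.0335, 0.2364]
eef_rot: [0.714, 0.701, -0.0, -0.0]
ft_force: [-0.1, -0.6, -0.7]
width: 0.087
```

```bash
cat >> h.py <<'E'
def wrist(png):
    s=read_state();p,d=camera("wrist");cv2.imwrite("pics/"+png,p[:,:,::-1])
    P=camera_params("wrist");K=np.array(P["K"]);M=np.array(P["mount"]);v,u=np.mgrid[0:420,0:560]
    c=np.stack([(u-K[0,2])/K[0,0]*d,(v-K[1,2])/K[1,1]*d,d],-1)
    W=Ro.from_quat(s["eef_rot"]).apply((c@M[:3,:3].T+M[:3,3]).reshape(-1,3)).reshape(c.shape)+s["ee_pos"]
    W[d==0]=np.nan; return p,W
E
python3 - <<'E'
from h import *
p,W=wrist("w1.png");X,Y,Z=W[...,0],W[...,1],W[...,2]
hi=(Z>.12)&(Z<.14)&(abs(Y-.04)<.06)&(abs(X-.48)<.06);n,l=cv2.connectedComponents(hi.astype(np.uint8))
for i in range(1,n):
    if (l==i).sum()>20: print("plate",(l==i).sum(),np.percentile(W[l==i],[1,99],axis=0).round(4), cv2.minAreaRect((W[l==i][:,:2]*1000).astype(np.float32)))
plan([.4865,.037,.102],89.2)
E
```

```text
plate 389 [[0.4903 0.0159 0.1237]
 [0.4977 0.0545 0.134 ]] ((494.139892578125, 35.07896423339844), (39.20100784301758, 7.314705848693848), 89.2879409790039)
plate 300 [[0.458  0.0224 0.1206]
 [0.4661 0.0489 0.1338]] ((462.36590576171875, 35.43796920776367), (27.278377532958984, 8.032535552978516), 87.00428009033203)
t 2.35 p [0.4862 0.0329 0.2364] f [-0.3 -0.5  0.2] w 0.0869 j [ 0.57  0.08 -0.76  1.78  0.06  1.3  -0.22]
turn [-0.01  0.03 -0.32] shift [0.0042 0.0003 0.1344]
```

View pics/w1.png

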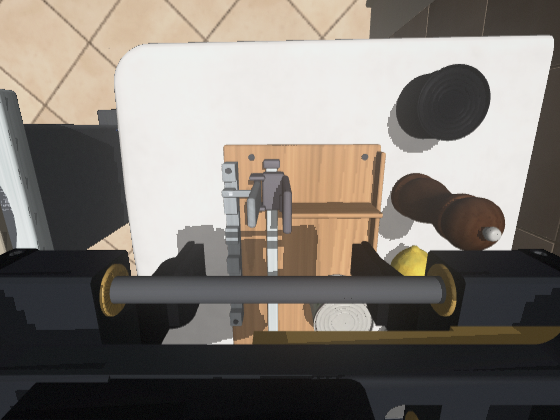

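The wrist view shows both grip plates (250,205 and 287,205) between the open fingers, with the pepper mill clear to the right. I'll descend.

Call:
drive_tool(
  deltas=[
    [0,0,-0.3,0.003,0,0.025,-1],
    [0,0,-0.3,0.003,0,0.06,-1],
    [0,0,-0.3,0.003,0,0.095,-1],
    [0,0,-0.3,0.003,0,0.12,-1],
    [0,0,-0.3,0.003,0,0.134,-1],
    [0,0,-0.3,0.003,0,0.134,-1],
    [0,0,-0.3,0.003,0,0.134,-1],
  ],
)

```text
time: 3.05
ee_pos: [0.487, 0.0366, 0.1035]
eef_rot: [0.712, 0.702, 0.0, 0.0]
ft_force: [0.3, -0.0, 0.3]
width: 0.0867
```

```bash
python3 -c "
from h import *
plan([.4863,.036,.102],89.2)"
```

```text
t 3.05 p [0.487  0.0366 0.1035] f [ 0.3 -0.   0.3] w 0.0867 j [ 0.52  0.24 -0.75  1.94  0.19  1.04 -0.33]
turn [0.06 0.01 0.01] shift [-0.0007 -0.0007  0.0015]
```

Position is good; now squeeze.

Call:
drive_tool(
  deltas=[
    [0,0,0,0,0,0.001,1],
    [0,0,0,0,0,0.001,1],
    [0,0,0,0,0,0.001,1],
    [0,0,0,0,0,0.001,1],
    [0,0,0,0,0,0.001,1],
    [0,0,0,0,0,0.001,1],
    [0,0,0,0,0,0.001,1],
    [0,0,0,0,0,0.001,1],
    [0,0,0,0,0,0.001,1],
    [0,0,0,0,0,0.001,1],
  ],
  squeeze=20,
)

```text
time: 4.05
ee_pos: [0.4852, 0.037, 0.1009]
eef_rot: [0.712, 0.703, -0.001, -0.001]
ft_force: [-5.8, 0.8, -1.4]
width: 0.0269
```

Call:
drive_tool(
  deltas=[
    [0,0,0,0,0,0,1],
    [0,0,0,0,0,0,1],
    [0,0,0,0,0,0,1],
    [0,0,0,0,0,0,1],
  ],
  squeeze=25,
)

```text
time: 4.45
ee_pos: [0.4852, 0.037, 0.1009]
eef_rot: [0.712, 0.703, -0.001, -0.001]
ft_force: [-6.4, 0.0, -1.5]
width: 0.0275
```

```bash
python3 - <<'E'
from h import *
p,W=wrist("w2.png");q,d=camera("scene");cv2.imwrite("pics/s2.png",np.hstack([cv2.resize(p[60:360,130:430],(400,400)),cv2.resize(q[160:290,205:335],(400,400),interpolation=cv2.INTER_CUBIC)])[:,:,::-1])
plan([.4843,.037,.102],89.2)
E
```

```text
t 4.55 p [0.4852 0.037  0.1009] f [-6.   0.1 -1.4] w 0.0269 j [ 0.52  0.24 -0.75  1.94  0.19  1.03 -0.33]
turn [-0.16  0.01  0.06] shift [-0.0001 -0.0009 -0.0011]
```

View pics/s2.png

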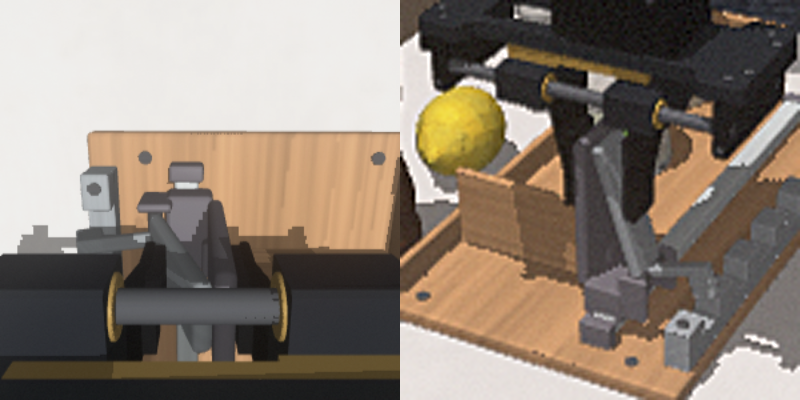

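The lever is squeezed flat against the fixed plate (left crop 205,250; right crop 610,160). The tooth arm is lifted clear of the strip (right crop 690,272). I'll slide 80 mm.

Call:
drive_tool(
  deltas=[
    [0,0,0,-0.002,-0.0008,0,1],
    [0,0,0,-0.008,-0.0008,0,1],
    [0,0,0,-0.016,-0.0008,0,1],
    [0,0,0,-0.025,-0.0008,0,1],
    [0,0,0,-0.034,-0.0008,0,1],
    [0,0,0,-0.043,-0.0008,0,1],
    [0,0,0,-0.052,-0.0008,0,1],
    [0,0,0,-0.061,-0.0008,0,1],
    [0,0,0,-0.069,-0.0008,0,1],
    [0,0,0,-0.076,-0.0008,0,1],
    [0,0,0,-0.08,-0.0008,0,1],
    [0,0,0,-0.08,-0.0008,0,1],
  ],
  squeeze=25,
)

```text
time: 5.75
ee_pos: [0.4839, -0.0442, 0.1011]
eef_rot: [0.712, 0.702, -0.001, -0.0]
ft_force: [-3.7, -1.9, -22.9]
width: 0.0267
```

```bash
python3 - <<'E'
from h import *
p,d=camera("scene");cv2.imwrite("pics/s3.png",cv2.resize(p[140:300,200:400],(800,640),interpolation=cv2.INTER_CUBIC)[:600,:,::-1])
V=cloud("scene",d);X,Y,Z=V[...,0],V[...,1],V[...,2]
b=(abs(Z-.04)<.02)&(Y>-.085)&(Y<-.03)&(X>.53)&(X<.6);print("board",b.sum(),np.percentile(V[b],[2,50,98],axis=0).round(4))
plan([.483,-.043,.102],89.2)
E
```

```text
board 531 [[ 0.5316 -0.0681  0.0209]
 [ 0.564  -0.0652  0.0401]
 [ 0.5988 -0.0626  0.0588]]
t 5.8 p [ 0.484  -0.044   0.1011] f [ -3.6  -2.7 -20.7] w 0.027 j [ 0.64  0.23 -0.7   1.95  0.17  1.03 -0.15]
turn [-0.08  0.07 -0.01] shift [ 0.001  -0.001  -0.0009]
```

View pics/s3.png

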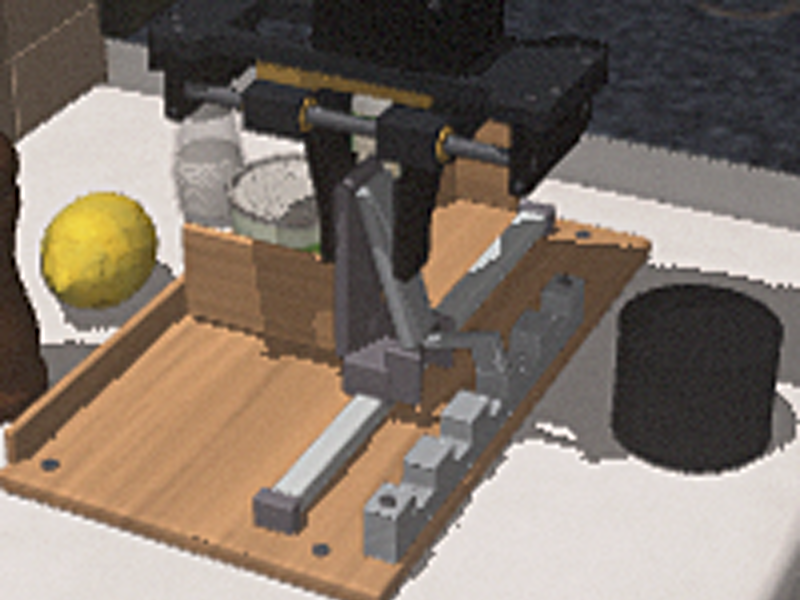

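The fence moved 81 mm (board y 0.016 → −0.065), and the tooth is over the third notch (crop 490,350). The tin still stands clear. I'll let go.

Call:
drive_tool(
  deltas=[
    [0,0,0,0.001,0,0,-1],
    [0,0,0,0.001,0,0,-1],
    [0,0,0,0.001,0,0,-1],
    [0,0,0,0.001,0,0,-1],
    [0,0,0,0.001,0,0,-1],
    [0,0,0,0.001,0,0,-1],
    [0,0,0,0.001,0,0,-1],
    [0,0,0,0.001,0,0,-1],
  ],
)

```text
time: 6.6
ee_pos: [0.486, -0.0419, 0.1027]
eef_rot: [0.712, 0.703, 0.001, 0.001]
ft_force: [-0.4, 0.0, 1.2]
width: 0.0819
```

```bash
python3 - <<'E'
from h import *
p,d=camera("scene");cv2.imwrite("pics/s4.png",cv2.resize(p[140:260,240:400],(800,600),interpolation=cv2.INTER_CUBIC)[:,:,::-1])
V=cloud("scene",d);X,Y,Z=V[...,0],V[...,1],V[...,2]
b=(abs(Z-.04)<.02)&(Y>-.085)&(Y<-.03)&(X>.53)&(X<.6);print("board",b.sum(),np.percentile(V[b],[2,50,98],axis=0).round(4))
plan([.483,-.043,.102],89.2)
E
```

```text
board 519 [[ 0.5315 -0.0671  0.0206]
 [ 0.5636 -0.0641  0.0402]
 [ 0.5981 -0.0614  0.059 ]]
t 6.65 p [ 0.4857 -0.0419  0.1024] f [ 0.8  0.4 -0.2] w 0.0837 j [ 0.64  0.23 -0.71  1.94  0.17  1.03 -0.15]
turn [0.13 0.02 0.06] shift [-0.0012 -0.0026  0.0004]
```

View pics/s4.png

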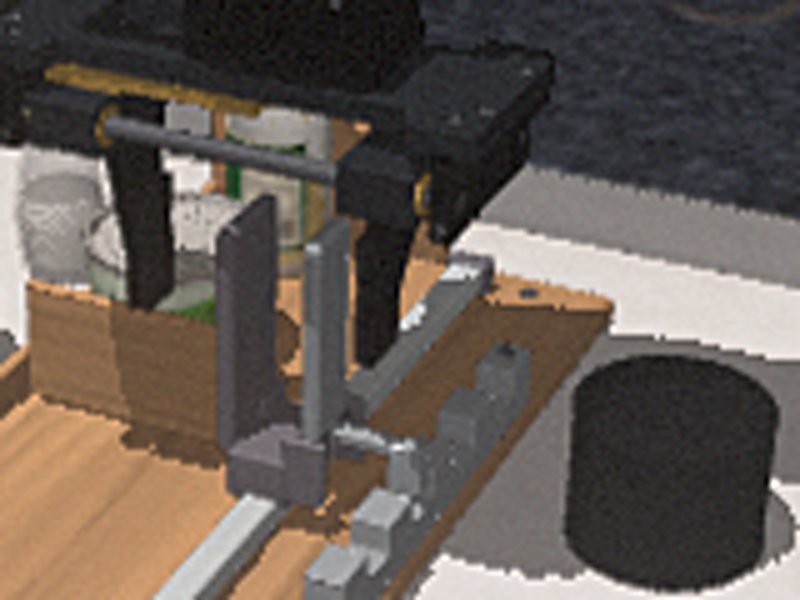

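The lever is upright again and the tooth has dropped into the third notch (crop 405,465). The fingers are clear of the plates, so I'll retract straight up.

Call:
drive_tool(
  deltas=[
    [0,0,0,0,-0.001,-0.015,-1],
    [0,0,0,0,-0.001,-0.04,-1],
    [0,0,0,0,-0.001,-0.07,-1],
    [0,0,0,0,-0.001,-0.1,-1],
    [0,0,0,0,-0.001,-0.125,-1],
    [0,0,0,0,-0.001,-0.14,-1],
    [0,0,0,0,-0.001,-0.14,-1],
    [0,0,0,0,-0.001,-0.14,-1],
  ],
)

```text
time: 7.45
ee_pos: [0.4836, -0.0418, 0.2418]
eef_rot: [0.712, 0.703, 0.0, 0.0]
ft_force: [0.6, 0.0, -1.2]
width: 0.087
```

```bash
python3 - <<'E'
from h import *
p,d=camera("scene");cv2.imwrite("pics/s5.png",p[:,:,::-1])
V=cloud("scene",d);X,Y,Z=V[...,0],V[...,1],V[...,2]
b=(abs(Z-.04)<.02)&(Y>-.085)&(Y<-.03)&(X>.53)&(X<.6);print("board",b.sum(),np.percentile(V[b],[2,50,98],axis=0).round(4))
t=(Z>.063)&(Z<.075)&(Y<-.075)&(Y>-.19)&(X>.5)&(X<.62);P=(V[t][:,:2]*1000).astype(np.float32);print("tin",cv2.minEnclosingCircle(P),P.min(0),P.max(0))
hi=(Z>.115)&(Z<.15)&(abs(Y+.045)<.05)&(X<.53)&(X>.38);n,l=cv2.connectedComponents(hi.astype(np.uint8))
for i in range(1,n):print("plate",(l==i).sum(),V[l==i].min(0).round(4),V[l==i].max(0).round(4))
plan([.483,-.043,.242],89.2)
E
```

```text
board 520 [[ 0.5317 -0.0672  0.0207]
 [ 0.5645 -0.0639  0.0405]
 [ 0.5982 -0.0612  0.059 ]]
tin ((566.0115356445312, -125.00357055664062), 39.462913513183594) [ 536.62756 -163.43895] [603.7445  -86.01004]
plate 126 [ 0.4889 -0.0615  0.115 ] [ 0.4976 -0.0213  0.1321]
plate 90 [ 0.4571 -0.0555  0.1153] [ 0.4644 -0.0271  0.1316]
t 7.5 p [ 0.4833 -0.0419  0.2412] f [-1.1 -0.7 -0.4] w 0.0872 j [ 0.69  0.07 -0.72  1.78  0.05  1.31 -0.05]
turn [-0.02  0.01  0.06] shift [-0.0011 -0.0003 -0.0008]
```

View pics/s5.png

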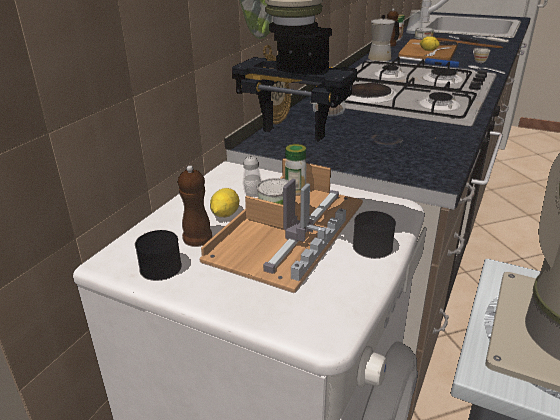

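The gripper is clear. The fence stands at 80 mm with the lever at rest (290,210), and the tin is where it was (275,190).

```bash
python3 -c "
from bench import *
print(close_job())"
```

```text
the job is handed in; nothing more can be done
None
```

I squeezed the release lever to its stop, slid the fence towards the tin to the 0.08 notch, let go and lifted the gripper clear. The job was handed in at about 7.5 s on the robot's clock. It reports no verdict.

- **Notch:** I measured a starting gap of about 0.099 m between fence and tin. The 0.12 notch would have hit the tin, so 0.08 was the last clear one.
- **Fence:** the last measurement shows it moved 80 mm. The lever is upright at rest spacing, and the tooth was in the third notch in the picture after release.
- **Tin:** the fence stands about 20 mm clear of it. It is within about 1 mm of its starting place, which is within measurement noise.
- **Forces:** the wrist force was about 23 N, pulling downward, at the end of the slide. It went back to zero on release, and nothing touched the robot afterwards.
- **Squeeze width:** the fingers stopped at 27 mm, not the 23 mm described. The tilted lever touches the fingertips lower down. The picture showed the lever against the plate with the tooth lifted.

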